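Gauge a sample carrier, then press it home under the stage lip and hold

TASK

First check the thickness of the sample carrier: press the cap of the drop gauge down until its foot rests firmly on the carrier plate, keep it there for about a second, and let it rise. Then take the carrier by its grip block, draw it out from under the gauge, lay it on the sample stage and push it, front edge first, under the stage's lip against the sprung stop until it is fully home against the back wall; finish while still holding the carrier pressed home (do not let go). Do not use crushing force, and leave the other things on the table where they are.

Things in the scene. Friction and masses are not known exactly. Their poses are not given: they have to be found in the camera images.
- gauge: Drop gauge, fixed. Dark steel anvil plate, top 12 mm above the table, from x -110 to +115 mm, 90 mm wide; origin under it, on the centre line. x points from its open end to its column (22 mm across, 103 mm high, at x = 95 mm), z up. A black arm 26 mm wide at 62 to 80 mm height reaches from the column to x = 20 mm and carries the sprung plunger at x = 30 mm; a readout box is on its -y side.
- cap_top (a point): Centre of the top of the gauge plunger's round black cap: 28 mm across, 12 mm thick, its top 118 mm above the table when up, straight above the foot. Press it straight down: its spring takes 2 N at first, 5 N at 18 mm; it rises by itself when released. Axes as the gauge's.
- gauge_slide (a joint): Travel of the gauge's plunger, in m: 0 when up, growing as it goes down. At 0.018 the foot rests on the carrier's 8 mm plate.
- gauge_foot (a point): Foot of the gauge's plunger: steel disc 16 mm across, 7 mm high; origin at the centre of its underside, 38 mm above the table (26 mm above the anvil) when up. Axes as the gauge's.
- carrier_grip (a point): Centre of the carrier's grey upright grip block: 30 mm long (x), 12 thick (y), 42 high; its top is 21 mm above this point, the underside of the plate it stands on 29 mm below. x points to the plate's front edge, z up. It starts with the plate's front end under the gauge foot, the block about 77 mm from the foot towards the gauge's -x; draw it back 40 mm or more along that before lifting high.
- carrier_nose (a point): Middle of the lower front edge of the carrier's plate: 92 mm ahead (x) of and 29 mm below the centre of the grip block; axes as there. The carrier (about 0.2 kg, loose) is an aluminium plate 110 x 50 x 8 mm with a flat chip in the middle and the grip block 18 mm (its centre) from the rear edge.
- stage: Sample stage, fixed: black block 150 mm long (x), 100 wide, its floor 30 mm above the table; origin under its centre. x is the pushing direction. Its back wall's face is at x = 60 mm. An aluminium lip bridges the floor from x = 35 to 60 mm, 11.5 mm clear below, top 48 mm above the table, with a bent-up lead-in from x = 25 mm (52 mm high). A small side knob on +y reaches y = 86 mm.
- home (a point): Where the carrier's nose point is when fully home: on the stage's floor, at the foot of its back wall, on the centre line; axes as the stage's. The cheeks under the lip leave an opening 58 mm wide, with guides that flare out to about 50 mm in front of the wall.
- stop_pad (a point): Pad of the sprung stop in the middle of the stage's back wall, under the lip: steel, 16 mm wide, standing 10 mm out from the wall; origin at the middle of its front face. It yields to a push along x: 3 N at first, 8 N when the carrier meets the wall, where the force rises sharply.
- stop (a joint): Travel of the sprung stop in m: 0 when out, 0.010 when the carrier is fully home against the wall. It pushes the carrier back if let go.
- screwdriver: Bystander: screwdriver with red handle, 170 mm long, lying; origin mid-length underneath.
- lens: Bystander: lens in a black round mount on a small steel post and foot, 63 mm high, 40 mm across; origin under its foot.
- spare_plate: Bystander: bare aluminium plate 80 x 50 x 8 mm without a grip block; origin under its centre.
- collar: Bystander: steel ring 32 mm across, 12 mm high; origin under its centre.
- jar: Bystander: small jar 44 mm across, 55 mm high; origin under its centre.
- prism_box: Bystander: small wooden box 50 x 50 x 35 mm; origin under its centre.
- post_spacer: Bystander: aluminium spacer tube 25 mm across, 40 mm high; origin under its centre.
There are look-alikes about, which are no part of the job. What is shaped like the gauge but purple or turquoise is not meant.

How it is judged:
On the way, in this order (a step that is already met when the one before it is completed fails the run):
1. the gauge's foot rests firmly (over 1 N) on the carrier plate, still on the anvil, for 0.4 s (value of joint gauge_slide between 0.0165 and 0.0205 m and contact force between gauge_slide and carrier above 1 N), for 0.4 s.
2. the gauge is up again and the carrier's front edge lies on the stage, in the opening under the lip (value of joint gauge_slide below 0.003 m and x of carrier_nose in the frame of home above -0.022 m and z of carrier_nose in the frame of home between -0.003 and 0.005 m and y of carrier_nose in the frame of home between -0.007 and 0.007 m), for 0.1 s.
At the end, for the whole second after the job is handed in: Fingers still hold the carrier (over 2 N) pressed home: front edge under the lip within 3.5 mm of the wall and 7 mm of the centre line, flat (5 mm, 0.06 rad) and square (0.08 rad), stop pushed in over 7 mm and pressing with over 3 N; carrier at rest, gauge up (x of carrier_nose in the frame of home between -0.0035 and 0.003 m and z of carrier_nose in the frame of home between -0.003 and 0.005 m and y of carrier_nose in the frame of home between -0.007 and 0.007 m and angle between the x axis of carrier_nose and the x axis of home, either way round below 0.08 rad and angle between carrier_nose's own z axis and vertical below 0.06 rad and value of joint stop above 0.007 m and contact force between stop and carrier above 3 N and contact force between the fingers and carrier above 2 N and linear speed of carrier below 0.02 m/s and value of joint gauge_slide below 0.003 m); the arm keeps its last pose, push and grip.
It fails at once if a bystander is moved by more than 20 mm (distance of any of screwdriver, lens, spare_plate, collar, jar, prism_box, post_spacer from where it was at the start of the episode above 0.02 m).
It fails at once if crushing force: over 60 N of the gauge foot on the carrier or over 80 N between carrier and stage (contact force between gauge_slide and carrier above 60 N or contact force between stage and carrier above 80 N).
It also fails if it takes over 64 s, if anything falls off the work surface, if the arm or the gripper's body presses on something with over 40 N, if the wrist force passes 120 N, or if a joint passes its speed limit or range.

ROBOT

A 6-joint arm with a two-finger parallel gripper is mounted at the origin on the work surface. World frame = base frame: x ahead of the robot, y to its left, z up, the work surface at z = 0. Lengths are in m, angles in rad, forces in N, time in s.
With the tool pointing down it reaches from about 0.4 to 0.925 m from the base axis. Payload 12.5 kg.
Tool frame: the origin (TCP) lies on the centre line of the jaws, within the pads' length; the fingertips stand 25 mm ahead of it and the grasp point (between the pads) lies 6 mm ahead of it; z points along the fingers, y is the direction in which the jaws open and shut (so a half turn about z gives the same grasp; the last joint's range is limited). The gripper opens to 95 mm and grips with 3 to 60 N. Pads are 20 mm wide; open, the fingers measure 119 mm over their backs; the gripper's body (75 mm by 180 mm) begins 59 mm behind the grasp point.
Start: joints at [-1.347, 0.491, 1.559, -0, 1.092, -0.106], TCP at [0.202, -0.591, 0.24] pointing down, gripper open.
Joint ranges: [-3.1, 3.1], [-0.84, 2.19], [0.05, 2.79], [-1.13, 4.28], [0.06, 2.93], [-2.69, 2.69]. Speed limits (rad/s): [2.22, 2.22, 2.79, 3.14, 3.14, 3.14].

INTERFACE

Orientations are given as a unit quaternion [x, y, z, w].
In Python, from plant import bot gives the robot as it stands. The module is installed in compiled form; this text tells all that it offers. Calls block until the motion is done:
- bot.move_pose(position, orientation): joint-space move of the TCP to a pose.
- bot.servo_line(position, feed=0.15, attitude=None): straight line of the TCP; attitude=None keeps the orientation; feed is the mean speed in m/s.
- bot.goto_joints(angles): joint-space move.
- bot.command_gripper(opening, f_grip=None): finger opening in m; f_grip is the grip in N (None keeps the last); returns when the fingers have stopped.
- bot.pause(seconds).
- bot.ik(position, orientation): joint angles nearest the present ones, or None.
- bot.observe(): the state.
- bot.grab_frame(name): name is "side" or "top" or "wrist"; returns a dict with "color" (384x512x3 uint8, blue, green, red), "vertical_fov" (degrees; the focal length in pixels is half the picture's height over the tangent of half this angle, whatever the lens; pixels are square), "cx", "cy" (the principal point, pixels), "pose" (4x4, takes a point from camera to world coordinates); the wrist camera has in their place "mount" (4x4, takes a point from camera to tool coordinates, whose origin is the TCP and whose axes are the flange's). Camera axes: x right, y down, z forward; pixel columns grow to the right and rows downward; lengths in m; the calibration is good to about 2 mm. A picture is of the moment at which its call begins: read the wrist's pose just before it. There is no depth.
A pose or a line that the arm cannot do raises bot.Unreachable and nothing moves.
- bot.hand_in(): hands the job in, once; it reports no verdict.
The state is a dict: "t": time; "joint_pos": joint angles; "dq": joint speeds; "joint_torque": joint torques, N m; "eef_pos": TCP position; "ee_rot": TCP orientation; "wrist_force": force on the tool from outside, world axes, zero at the start; "ft_torque": the same for the moment, N m; "grip_width": finger opening in m.
Only numpy, scipy, OpenCV 4.12 (cv2) and the standard library are available. Lean on these libraries where they do the work, as an engineer would, in place of code of your own. Each camera call takes 0.05 s, during which the arm holds its last target. There are 200 camera calls.

## Working session

There is one attempt and no reset: what is moved stays moved. The work goes in short steps, each a Python script; the robot and the scene stay as the last script left them, time stands still between calls to the robot, and variables do not carry over. Pictures are saved under pics/ and viewed, about 8 in all and at most 12, crops included, and the job is handed in when it is done.

```bash
mkdir -p pics; cat > h.py <<'E'
import numpy as np, cv2
from plant import bot
from scipy.spatial.transform import Rotation as R
def grab(n):
    s=bot.observe(); f=bot.grab_frame(n)
    if 'pose' not in f:
        T=np.eye(4); T[:3,:3]=R.from_quat(s['ee_rot']).as_matrix(); T[:3,3]=s['eef_pos']; f['pose']=T@np.array(f['mount'])
    f['pose']=np.array(f['pose']); return f
def ray(f,u,v):
    F=192/np.tan(np.radians(f['vertical_fov'])/2)
    d=f['pose'][:3,:3]@np.array([(u-f['cx'])/F,(v-f['cy'])/F,1]); return f['pose'][:3,3],d
def onz(f,u,v,z):
    o,d=ray(f,u,v); return o+d*(z-o[2])/d[2]
def proj(f,p):
    F=192/np.tan(np.radians(f['vertical_fov'])/2)
    q=f['pose'][:3,:3].T@(np.asarray(p)-f['pose'][:3,3]); return q[0]/q[2]*F+f['cx'],q[1]/q[2]*F+f['cy']
def quat(yaw): # tool down, tool y axis along world angle yaw
    y=np.array([np.cos(yaw),np.sin(yaw),0]); z=np.array([0,0,-1.]); x=np.cross(y,z)
    return R.from_matrix(np.c_[x,y,z]).as_quat()
E
python3 - <<'E'
from h import *
import pickle
for n in('top','side'):
    f=grab(n); pickle.dump(f,open(n+'.pkl','wb')); cv2.imwrite(f'pics/{n}.png',cv2.resize(f['color'],(800,600),interpolation=cv2.INTER_CUBIC)); print(n,f['vertical_fov'],f['cx'],f['cy'],f['pose'].round(3).tolist())
print(bot.observe())
E
```

```text
top 50.32047197787367 253.97893523184882 188.65615529178126 [[0.022, -0.995, 0.102, 0.358], [-1.0, -0.022, -0.002, 0.014], [0.004, -0.102, -0.995, 1.552], [0.0, 0.0, 0.0, 1.0]]
side 51.853300169722104 257.25110658323456 196.624406504881 [[-0.983, -0.123, 0.136, 0.388], [-0.181, 0.546, -0.818, 0.888], [0.026, -0.829, -0.559, 0.692], [0.0, 0.0, 0.0, 1.0]]
{'t': 0.1, 'joint_pos': array([-1.34662499e+00,  4.91456382e-01,  1.55941949e+00, -1.74759094e-05,
        1.09168670e+00, -1.05610637e-01]), 'dq': array([ 0.00012418, -0.00269901, -0.00245407, -0.00099861, -0.00147391,
       -0.00091756]), 'joint_torque': array([ 4.45623838e-03, -6.13620114e+01, -2.58606058e+01,  6.93661650e-02,
        4.70131938e-02, -5.04421405e-05]), 'eef_pos': array([ 0.20236402, -0.591117  ,  0.23913615]), 'ee_rot': array([ 9.86435478e-01,  1.64148753e-01, -3.64699765e-05, -4.83643365e-04]), 'wrist_force': array([-0.02916785,  0.38109913, -0.3005784 ]), 'ft_torque': array([-0.00471212,  0.03961833, -0.03809512]), 'grip_width': 0.09502496826361667}
```

View pics/top.png

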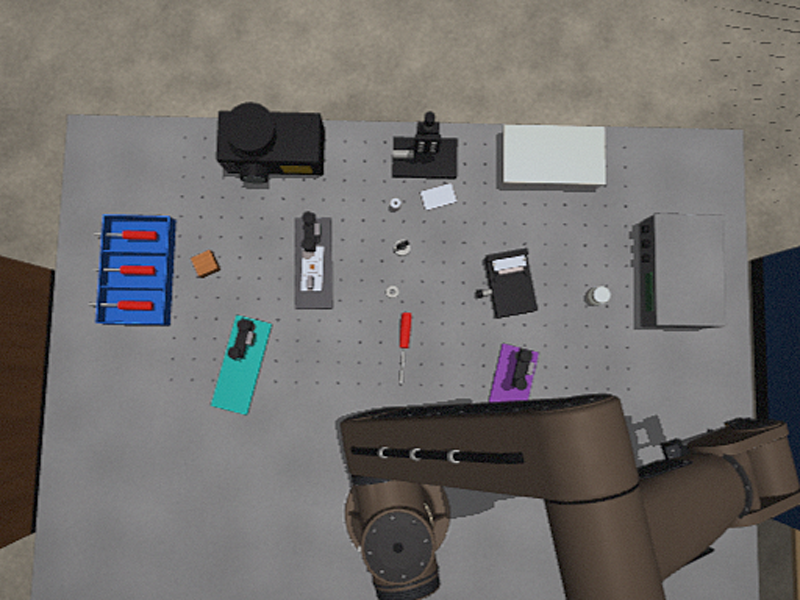

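View pics/side.png

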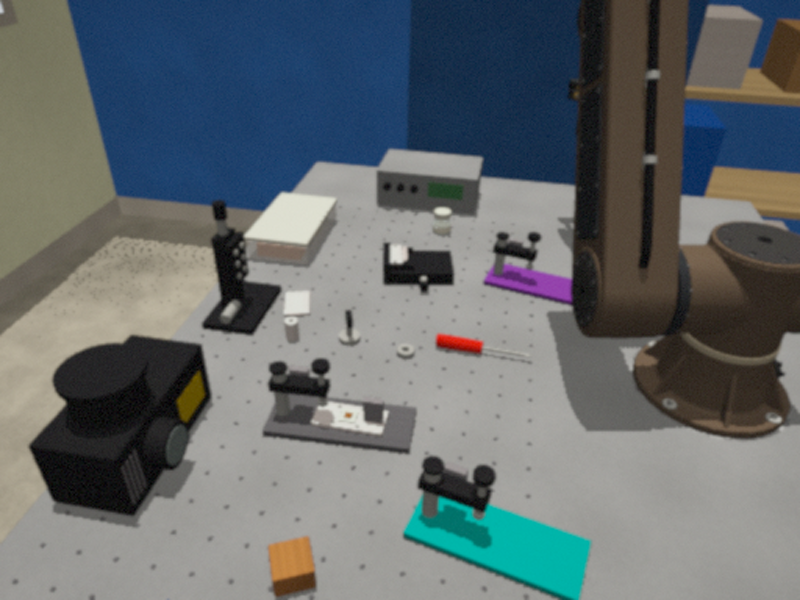

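The top view shows the gauge (grey anvil) around (313,262), with its column at the far end, so its x is roughly world +x. The stage is at (510,283) with its lip at the far side. The purple and turquoise gauges are decoys. Next I'll take rough positions and then close wrist views.

```bash
python3 - <<'E'
from h import *
import pickle
f=pickle.load(open('top.pkl','rb'))
for n,u,v,z in(('plateUL',296,219,.012),('plateUR',331,219,.012),('plateBL',295,308,.012),('plateBR',332,308,.012),('capA',309,218,.118),('capB',309,240,.118),('stageBL',497,317,.03),('stageBR',537,311,.03),('stageUL',486,256,.048),('stageUR',527,250,.048)):
    print(n,onz(f,u*.64,v*.64,z).round(3))
def go(x,y,z):
    bot.move_pose([x,y,z],quat(np.pi/2))
g=onz(f,313*.64,262*.64,.012); s=onz(f,511*.64,283*.64,.03)
s0=bot.observe()
print(np.degrees(R.from_quat(s0['ee_rot']).as_euler('xyz')), bot.ik([s[0]-.03,s[1],.3],quat(np.pi/2)),bot.ik([s[0]-.03,s[1],.3],quat(-np.pi/2)),bot.ik([g[0],g[1],.3],quat(np.pi/2)),bot.ik([g[0],g[1],.3],quat(-np.pi/2)))
print(np.array(bot.grab_frame('wrist')['mount']).round(3))
E
```

```text
plateUL [0.696 0.262 0.012]
plateUR [0.698 0.177 0.012]
plateBL [0.478 0.257 0.012]
plateBR [0.48  0.167 0.012]
capA [0.676 0.216 0.118]
capB [0.625 0.214 0.118]
stageBL [ 0.466 -0.229  0.03 ]
stageBR [ 0.482 -0.325  0.03 ]
stageUL [ 0.609 -0.199  0.048]
stageUR [ 0.626 -0.297  0.048]
[-1.79944644e+02 -4.97489821e-03  1.88955746e+01] [-5.82247754e-01  3.72030642e-01  1.58978492e+00 -4.44089210e-16
  1.17977709e+00 -2.15304408e+00] [-5.82247754e-01  3.72030642e-01  1.58978492e+00 -4.44089210e-16
  1.17977709e+00  9.88548573e-01] [ 2.47206925e-01  4.46809844e-01  1.46755962e+00 -4.44089210e-16
  1.22722319e+00 -1.32358940e+00] [ 2.47206925e-01  4.46809844e-01  1.46755962e+00 -4.44089210e-16
  1.22722319e+00  1.81800325e+00]
[[ 0.001 -0.966 -0.259  0.073]
 [ 1.     0.001 -0.    -0.001]
 [ 0.001 -0.259  0.966 -0.146]
 [ 0.     0.     0.     1.   ]]
```

```bash
python3 - <<'E'
from h import *
import pickle
def snap(n):
    f=grab('wrist'); pickle.dump(f,open(n+'.pkl','wb')); cv2.imwrite(f'pics/{n}.png',cv2.resize(f['color'],(800,600),interpolation=cv2.INTER_CUBIC))
bot.move_pose([.53,-.26,.25],quat(np.pi/2+.17)); snap('ws'); print(bot.observe()['t'])
bot.move_pose([.57,.214,.25],quat(np.pi/2)); snap('wg'); print(bot.observe()['t'])
f=grab('top'); pickle.dump(f,open('top2.pkl','wb'))
E
```

```text
2.1
3.8833
```

View pics/ws.png

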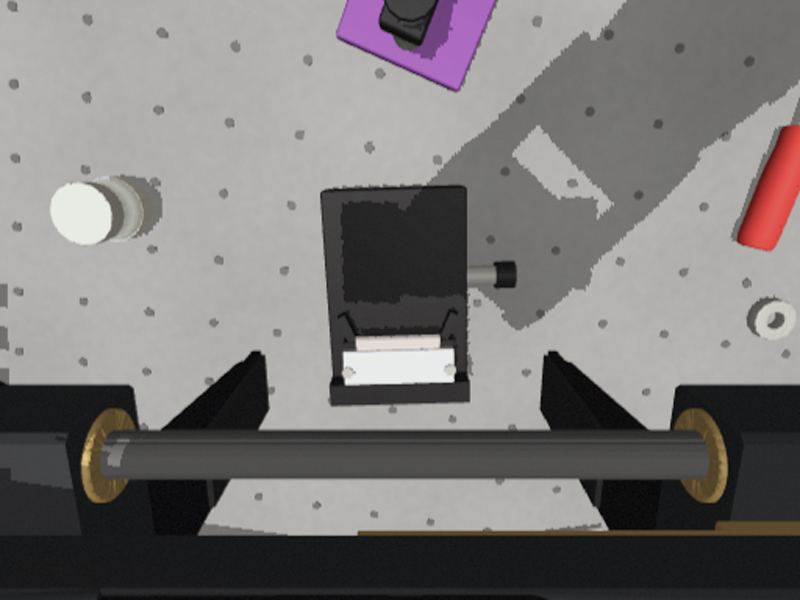

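View pics/wg.png

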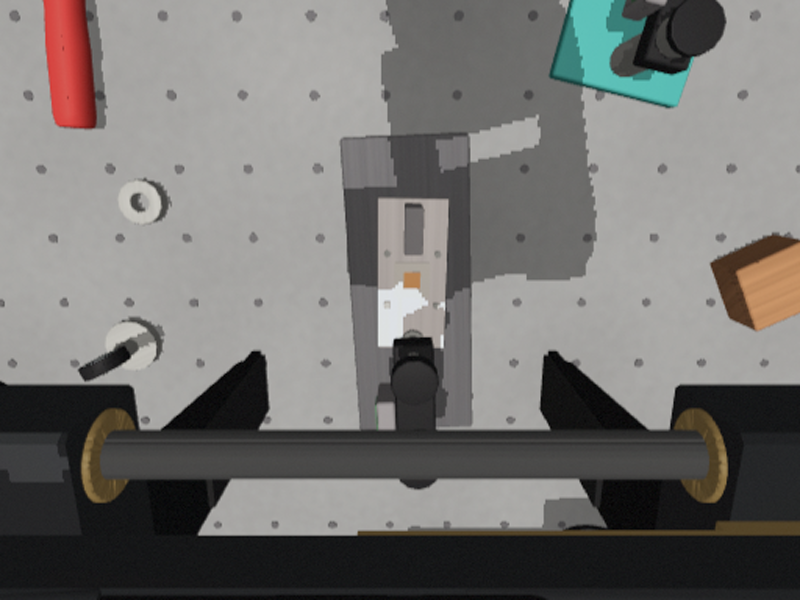

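```bash
python3 - <<'E'
from h import *
import pickle
k=.64
f=pickle.load(open('ws.pkl','rb'))
def P(f,*l):
    for n,u,v,z in l: print(n,(onz(f,u*k,v*k,z)*1e3).round(1))
P(f,('S nearL',321,192,.03),('S nearR',466,186,.03),('lipTopFL',344,351,.048),('lipTopFR',455,350,.048),('lipTopBL',344,384,.048),('lipTopBR',455,384,.048),('leadinL',356,336,.052),('leadinR',439,336,.052),('knobtip',516,274,.03))
f=pickle.load(open('wg.pkl','rb'))
P(f,('G nearL',341,139,.012),('G nearR',468,134,.012),('farR',471,424,.012),('cap',415,382,.118),('cartopL',378,199,.02),('carR',448,198,.02),('chip',411,280,.02),('blkTL',404,207,.062),('blkTR',423,207,.062),('blkBL',404,255,.062),('blkBR',424,255,.062),('blkrearL',404,203,.062))
# enlarged crop
c=f['color'][75:315,205:320]
cv2.imwrite('pics/crop.png',cv2.resize(c,None,fx=2.5,fy=2.5,interpolation=cv2.INTER_CUBIC))
g=pickle.load(open('ws.pkl','rb'))['color'][105:270,190:345]
a=cv2.resize(c,None,fx=2.5,fy=2.5,interpolation=cv2.INTER_CUBIC); b=cv2.resize(g,None,fx=3,fy=3,interpolation=cv2.INTER_CUBIC)
o=np.zeros((600,800,3),np.uint8); o[:a.shape[0],:a.shape[1]]=a; o[:b.shape[0],300:300+b.shape[1]]=b
cv2.imwrite('pics/crop.png',np.clip(o.astype(float)*1.6,0,255).astype(np.uint8))
E
```

```text
S nearL [ 484.9 -324.2   30. ]
S nearR [ 464.4 -228.    30. ]
lipTopFL [ 588.7 -291.8   48. ]
lipTopFR [ 574.9 -215.6   48. ]
lipTopBL [ 613.3 -288.4   48. ]
lipTopBR [ 600.  -210.6   48. ]
leadinL [ 575. -285.   52.]
leadinR [ 565.5 -229.    52. ]
knobtip [ 518.  -181.1   30. ]
G nearL [480.  170.5  12. ]
G nearR [476.7 258.5  12. ]
farR [697.9 267.8  12. ]
cap [616.3 220.3 118. ]
cartopL [520.4 196.   20. ]
carR [519.8 244.9  20. ]
chip [578.3 219.3  20. ]
blkTL [522.8 214.1  62. ]
blkTR [522.8 226.   62. ]
blkBL [553.  214.1  62. ]
blkBR [553.  226.9  62. ]
blkrearL [520.3 214.1  62. ]
```

View pics/crop.png

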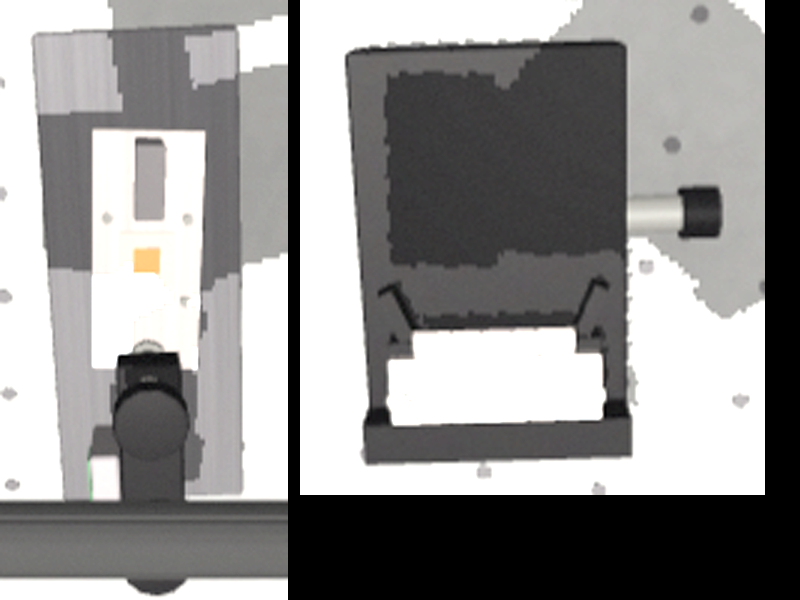

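The crop shows grip block, cap and stage clearly. Block top is at ≈(0.538, 0.220). Cap is at (0.616, 0.220), 78 mm ahead of the block where 77 is expected. The stage spans 135 mm from near edge to lip back, as expected, with yaw ≈0.19. Now I'll press the gauge.

```bash
python3 - <<'E'
from h import *
bot.command_gripper(0.0,20)
C=np.array([.6163,.2203])
bot.move_pose([*C,.165],quat(np.pi/2+.04))
s=bot.observe(); f0=s['wrist_force'][2]; print(s['t'],f0,s['grip_width'],s['eef_pos'])
bot.servo_line([*C,.1265],.04)
for z in np.arange(.1265,.1185,-.001):
    bot.servo_line([*C,z],.02); bot.pause(.1); s=bot.observe(); f=s['wrist_force'][2]-f0
    print(round(z,4),s['eef_pos'].round(4),round(f,2))
    if f>11: break
bot.pause(1.0)
s=bot.observe();print(s['t'],s['eef_pos'].round(4),s['wrist_force'].round(2),s['ft_torque'].round(2))
f=grab('side'); cv2.imwrite('pics/press.png',cv2.resize(f['color'][200:320,150:290],(800,600),interpolation=cv2.INTER_CUBIC))
E
```

```text
5.925 0.7472024357253997 0.0006840141735897831 [0.61605802 0.2202782  0.16512084]
0.1265 [0.6163 0.2203 0.1266] 2.91
0.1255 [0.6163 0.2203 0.1255] 3.22
0.1245 [0.6163 0.2203 0.1253] 10.67
0.1235 [0.6164 0.2204 0.1252] 17.99
9.4417 [0.6164 0.2203 0.1252] [-5.38 -0.15 18.99] [-0.12  1.04  0.02]
```

View pics/press.png

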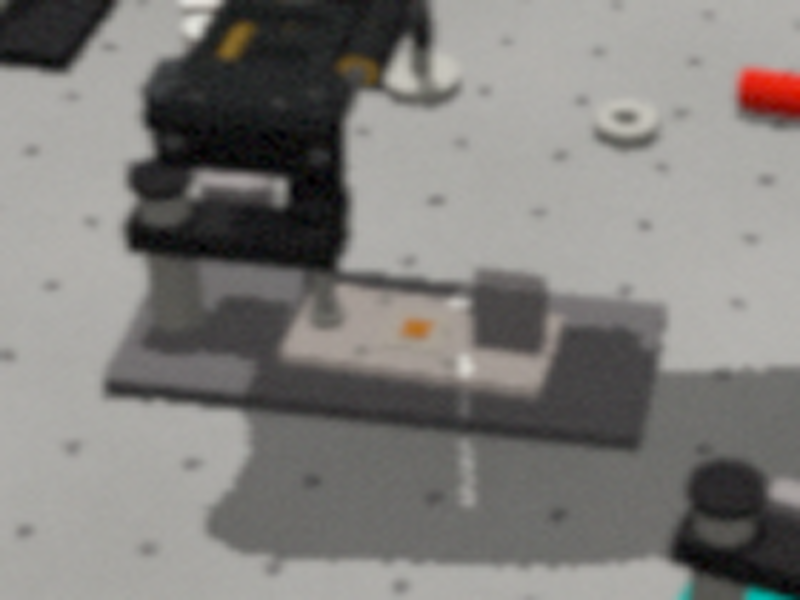

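Foot is hard on the plate: z stopped at 0.1253 (17.7 mm of travel), and force stepped from 3 to 19 N. The picture shows the foot at about (328,318) on the plate. Next: release, take a better view of the stage, then grasp.

```bash
python3 - <<'E'
from h import *
import pickle
bot.servo_line([.6163,.2203,.18],.1)
bot.move_pose([.465,-.278,.20],quat(np.pi/2+.19))
f=grab('wrist'); pickle.dump(f,open('ws2.pkl','wb')); cv2.imwrite('pics/ws2.png',np.clip(cv2.resize(f['color'],(800,600),interpolation=cv2.INTER_CUBIC)*1.5,0,255).astype(np.uint8))
bot.command_gripper(.05)
print(bot.observe()['t'])
E
```

```text
13.1083
```

View pics/ws2.png

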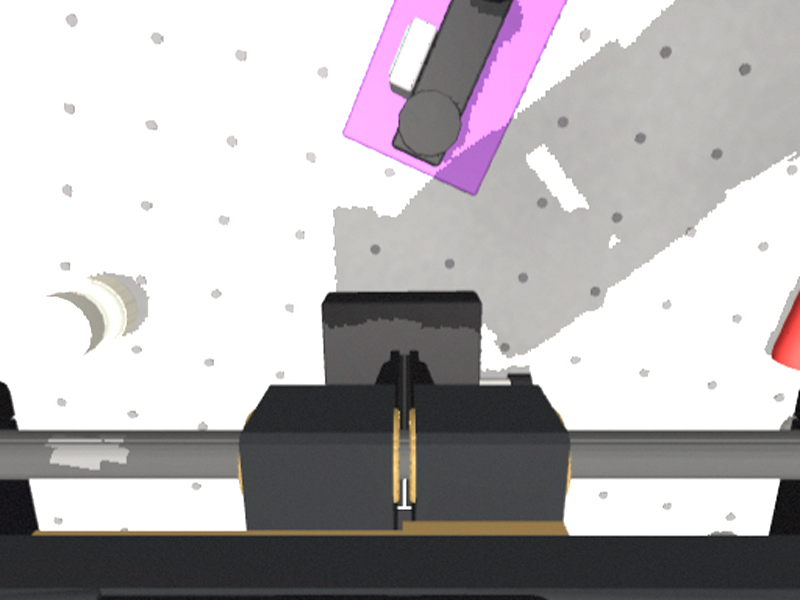

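I moved the wrong way: the stage is hidden behind the fingers. From 115 mm further along it will be in the clear.

```bash
python3 - <<'E'
from h import *
import pickle
bot.command_gripper(.06)
bot.move_pose([.595,-.255,.20],quat(np.pi/2+.19))
f=grab('wrist'); pickle.dump(f,open('ws3.pkl','wb')); cv2.imwrite('pics/ws3.png',np.clip(cv2.resize(f['color'][80:290,130:410],(800,600),interpolation=cv2.INTER_CUBIC)*1.7,0,255).astype(np.uint8))
print(bot.observe()['t'])
E
```

```text
14.2083
```

View pics/ws3.png

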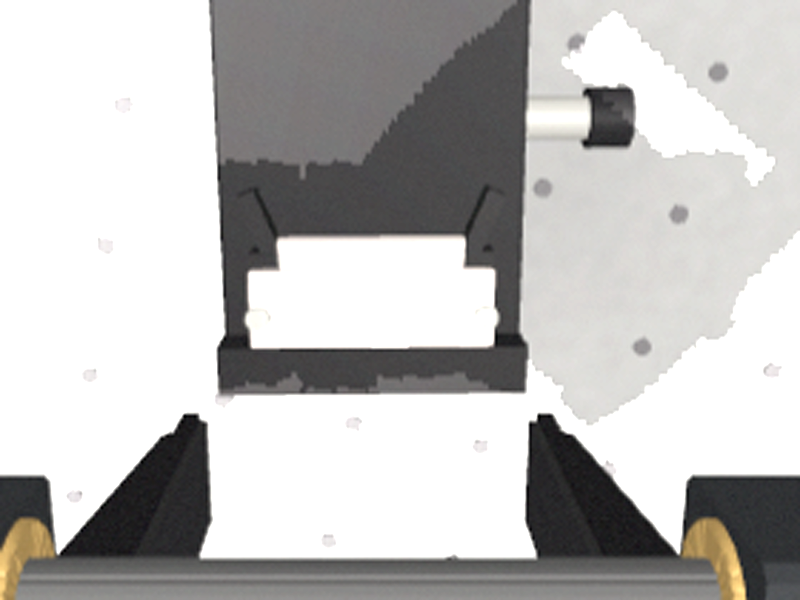

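```bash
python3 - <<'E'
from h import *
import pickle
f=pickle.load(open('ws3.pkl','rb'))
m=800/280
def P(u,v,z): return onz(f,130+(u+.5)/m-.5,80+(v+.5)/m-.5,z)
def yaw(a,b): d=b-a; return np.arctan2(-d[0],d[1]),np.linalg.norm(d)*1e3
for n,a,b,sx in(('lipF',(248,268.5,.048),(496,267.5,.048),35),('lipB',(249,348.5,.048),(495,347.5,.048),60),('lead',(278,236.5,.052),(465,235.5,.052),25),('floorEdgeHi',(212.5,20,.03),(530,20,.03),0),('floorEdgeLo',(225,330,.03),(521,330,.03),0),('guides',(240,190,.038),(500,190,.038),10)):
    p,q=P(*a),P(*b); y,l=yaw(p,q); mid=(p+q)/2*1e3
    print(n,'mid',mid.round(1),'yaw %.3f len %.1f'%(y,l))
E
```

```text
lipF mid [ 580.7 -255.    48. ] yaw 0.195 len 77.7
lipB mid [ 606.3 -250.    48. ] yaw 0.196 len 78.8
lead mid [ 570.2 -257.2   52. ] yaw 0.197 len 57.3
floorEdgeHi mid [ 507.1 -269.5   30. ] yaw 0.192 len 98.9
floorEdgeLo mid [ 605.  -249.8   30. ] yaw 0.191 len 100.1
guides mid [ 558. -260.   38.] yaw 0.191 len 82.5
```

```bash
python3 - <<'E'
from h import *
q=quat(np.pi/2+.03)
B=np.array([.538,.2203])
bot.move_pose([*B,.12],q)
bot.servo_line([*B,.051],.1)
bot.command_gripper(0.0,40)
s=bot.observe();print(s['t'],s['grip_width'],s['wrist_force'].round(2),s['eef_pos'].round(4))
bot.servo_line([*B,.054],.03)
bot.servo_line([B[0]-.07,B[1]-.0028,.054],.08)
bot.servo_line([B[0]-.07,B[1]-.0028,.16],.15)
s=bot.observe();print(s['t'],s['grip_width'],s['wrist_force'].round(2))
f=grab('side'); cv2.imwrite('pics/held.png',cv2.resize(f['color'][130:340,130:410],(800,600),interpolation=cv2.INTER_CUBIC))
E
```

```text
17.6417 0.01136305056627235 [-0.92 -0.59  0.42] [0.538  0.2202 0.051 ]
19.775 0.011764216810106089 [-0.31  0.66 -3.12]
```

View pics/held.png

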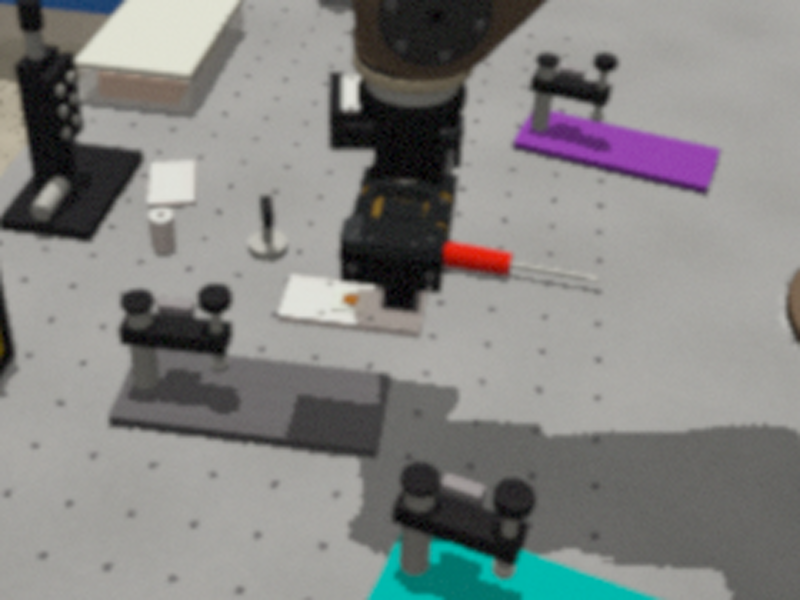

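Carrier is held level, with +3 N load. Now to the stage, down until light contact.

```bash
cat >> h.py <<'E'
psi=.195; u=np.array([np.cos(psi),np.sin(psi)]); H=np.array([.6060,-.2500]); qs=quat(np.pi/2+psi)
def at(d,z): return [*(H-(.092-d)*u),z]   # d: nose x in home frame
def F(): 
    w=bot.observe()['wrist_force']; return np.array([w[:2]@u, w[1]*u[0]-w[0]*u[1], w[2]])
E
python3 - <<'E'
from h import *
bot.move_pose(at(-.065,.20),qs)
bot.servo_line(at(-.065,.076),.12); bot.pause(.2)
f0=F(); print(bot.observe()['t'],f0.round(2))
for z in np.arange(.073,.064,-.001):
    bot.servo_line(at(-.065,z),.03); bot.pause(.1); f=F()-f0; print(round(z,4),f.round(2),bot.observe()['eef_pos'][2].round(4))
    if f[2]>2: break
s=bot.observe(); print(s['t'],s['grip_width'],s['ft_torque'].round(2))
f=grab('side'); cv2.imwrite('pics/stg.png',cv2.resize(f['color'][100:240,180:366],(800,600),interpolation=cv2.INTER_CUBIC))
E
```

```text
23.025 [ 0.67  0.82 -2.83]
0.073 [ 0.21 -0.59  0.7 ] 0.073
0.072 [-0.09 -1.24  1.26] 0.072
0.071 [-0.54 -1.25  0.15] 0.071
0.07 [-1.58 -0.42 -0.24] 0.07
0.069 [-1.28 -0.87  1.26] 0.069
0.068 [-3.61  1.12 12.32] 0.0688
25.125 0.011982564720664793 [ 0.48  0.29 -0.03]
```

View pics/stg.png

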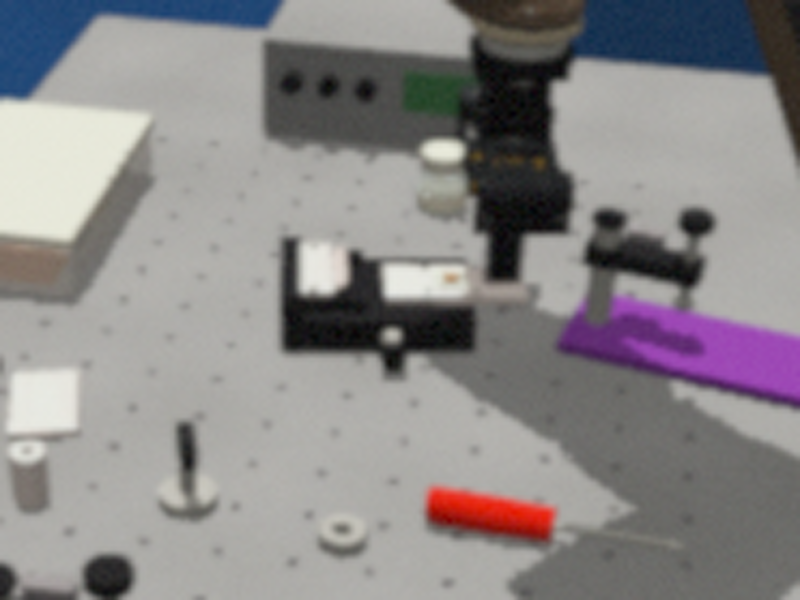

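Contact came at 0.0688 (0.069 expected), flat and square, with the plate front short of the lip. Now slide in while watching the force.

```bash
python3 - <<'E'
from h import *
Z=.0691
bot.servo_line(at(-.065,Z),.03); bot.pause(.15); f0=F(); print(f0.round(2))
ds=list(np.arange(-.055,-.019,.010))+list(np.arange(-.016,-.010,.003))+list(np.arange(-.009,.008,.001))
for d in ds:
    bot.servo_line(at(d,Z),.05); bot.pause(.06); f=F()-f0; p=bot.observe()['eef_pos']
    a=(p[:2]-H)@u+.092
    print('%.4f act %.4f'%(d,a),f.round(1),p[2].round(4))
    if f[0]<-16 or abs(f[1])>15 or abs(f[2])>25: break
s=bot.observe(); print(s['t'],s['grip_width'],s['wrist_force'].round(2),s['ft_torque'].round(2))
f=grab('side'); cv2.imwrite('pics/stg2.png',cv2.resize(f['color'][140:210,230:323],(800,600),interpolation=cv2.INTER_CUBIC))
E
```

```text
[ 0.08 -1.   -0.73]
-0.0550 act -0.0549 [ 0.3  1.1 -2.1] 0.069
-0.0450 act -0.0449 [-1.1  1.4 -1.8] 0.069
-0.0350 act -0.0350 [-0.1  1.3 -2.2] 0.069
-0.0250 act -0.0250 [ 0.4  1.  -2.3] 0.069
-0.0160 act -0.0160 [ 0.1  1.  -2. ] 0.069
-0.0130 act -0.0130 [ 0.7  1.1 -2. ] 0.0691
-0.0090 act -0.0092 [-3.2  0.6 -1.5] 0.069
-0.0080 act -0.0082 [-3.4  2.  -1.1] 0.069
-0.0070 act -0.0071 [-3.8  1.4 -1.5] 0.069
-0.0060 act -0.0061 [-5.5  1.7 -1.7] 0.0691
-0.0050 act -0.0051 [-5.8  1.4 -0.9] 0.069
-0.0040 act -0.0042 [-5.6  1.6 -1.3] 0.0691
-0.0030 act -0.0032 [-6.   1.1 -0.3] 0.0691
-0.0020 act -0.0023 [-7.   1.7 -0.6] 0.0691
-0.0010 act -0.0014 [-7.3  1.3 -0.4] 0.0691
-0.0000 act -0.0004 [-7.5  1.4 -0.3] 0.0691
0.0010 act 0.0005 [-8.1  1.4  0.6] 0.0691
0.0020 act 0.0006 [-15.    0.6   3.2] 0.0691
0.0030 act 0.0007 [-22.3  -1.3   7.2] 0.0692
31.9167 0.0118846732137068 [-21.31  -6.57   6.44] [-0.94  3.12  0.03]
```

View pics/stg2.png

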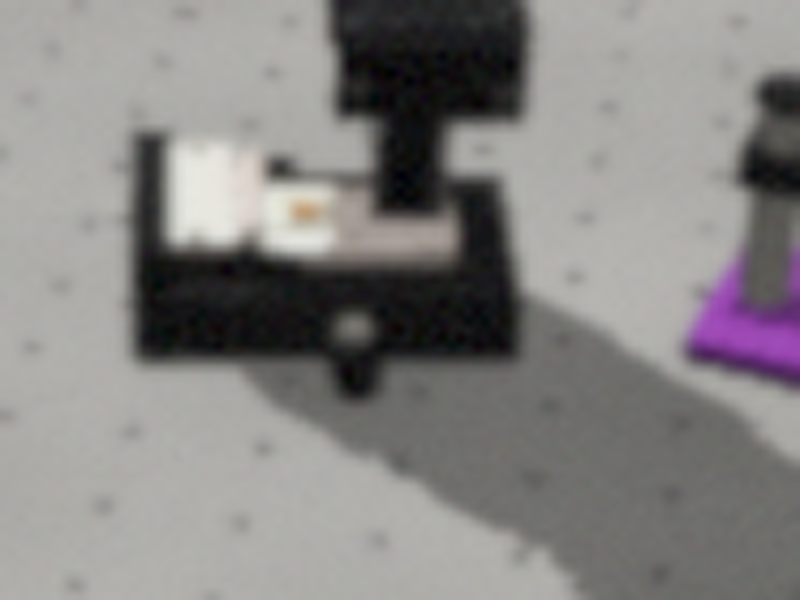

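Stop spring rose from 3 to 8 N over 10 mm, then the wall. The nose is under the lip and flat. I'll check that the hold is steady and hand in.

```bash
python3 - <<'E'
from h import *
bot.pause(.3); s=bot.observe(); print(s['t'],F().round(1),s['grip_width'],abs(s['dq']).max())
bot.hand_in()
E
```

```text
32.2667 [-21.8  -1.8   7.4] 0.011873435732847949 0.001390664597595824
the job is handed in; nothing more can be done
```

The carrier was measured and pushed fully home on the stage. I handed the job in at 32.3 s with the gripper still holding it pressed; no verdict is reported.

- **Gauge press:** I pressed the cap until the foot was hard on the plate. The travel was about 17.7 mm and the force stepped from 3 N to about 18 N; I held it for over 1 s and let it rise.
- **Transfer:** I gripped the block (opening 11.9 mm), drew the carrier back 70 mm before lifting, and set it on the stage floor. It touched at 0.0688 m, against 0.069 m expected.
- **Insertion:** The sprung stop pushed back with 3 N, rising to about 8 N over 10 mm. The wall then came sharply, within 1 mm of the measured home position.
- **Last check:** The push is steady at about 22 N, the arm is at rest, and the grip is 40 N. The side view shows the nose under the lip and the carrier flat.

No check failed. One stage view was wasted because the fingers hid the stage, and I repeated it. I did not measure the carrier's sideways offset under the lip directly, but side forces stayed under about 2 N.

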